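# Load and lock the brick-carving jig

## Robot

A 6-joint arm with a two-finger parallel gripper is mounted at the origin on the work surface; the furniture and walls round the work are solid. World frame = base frame: x ahead of the robot, y to its left, z up, the work surface at z = 0. Lengths are in m, angles in degrees, forces in N, time in s.
With the tool pointing down it reaches from about 0.25 to 0.725 m from the base axis. Payload 4 kg.
Tool frame: the origin (TCP) lies on the centre line of the jaws, within the pads' length; the fingertips stand 11 mm ahead of it and the grasp point (between the pads) lies 8 mm behind it; z points along the fingers, y is the line along which they close (so a half turn about z gives the same grasp; the last joint's range is limited). The gripper opens to 85 mm and grips with 20 to 120 N. Pads are 22 mm wide; open, the fingers measure 114 mm over their backs; the gripper's body (76 mm by 85 mm) begins 54 mm behind the grasp point. The pads swing forward as they close: fully open they stand 13 mm farther back than shut.
Start: joints at [67.666, 13.785, 0.286, 76.501, 0, 90], TCP at [0.19, 0.462, 0.214] pointing down, gripper open.
Joint ranges: [-155.79, 155.79], [-60.16, 107.12], [-62.33, 73.08], [-114, 123.19], [-81.49, 82.49], [-180, 180]. Speed limits (degrees/s): [159.86, 159.86, 180, 180, 180, 180].

## Interface

Orientations are given as a 3x3 rotation matrix whose columns are the frame's x, y, z axes.
In Python, from cell import state, grab_frame, close_job gives the robot as it stands. The module is installed in compiled form; this text tells all that it offers.
- The arm moves only by the tool step_arm, never from a script. Its argument "series" is a list of rows, each a list of 4 numbers: the shift along the tool's x, y, z in cm, then the turn about the tool's z in degrees. In form: [[x, y, z, yaw], ...]. A call has 1 to 10 rows; each row is the pose to reach, as a shift and turn from the pose commanded when the call began, along the tool's axes at that moment; what a row does not reach only later rows make up. A row lasts 1/10 s, in which the tool goes at most 50 mm and 8.59 degrees, less where a joint would pass 70% of its speed; a pose out of reach is approached as far as the arm can. A call with a gripper value outside its range is refused whole. "grip" is the finger opening in cm, from 0 to 8.54, set as the call begins (left out, the last holds). The fingers move at their own pace and stop on an object; "grip_force" is the grip in N (left out, the last holds). Time passes only in rows, so rows that repeat a pose let the fingers close. It gives the time, the measured TCP pose, the force, the opening and the grip force at its end, in the units of the state.
- state(): the state, without advancing time (a new reading comes with each control period).
- grab_frame(name): name is "scene" or "top" or "wrist"; returns a dict with "pixels" (400x640x3 uint8, blue, green, red), "fx", "fy", "cx", "cy" (pixels), "k1" (the pictures are not rectified: a ray, as slopes to the right and down, at radius r is drawn at 1 + k1 r^2 times it, then the intrinsics apply), "R" (3x3) and "t" (3): a world point X has camera coordinates R X + t; the wrist camera has in their place "T_tool_cam" (4x4, takes a point from camera to tool coordinates, whose origin is the TCP and whose axes are the flange's). Camera axes: x right, y down, z forward; pixel columns grow to the right and rows downward; lengths in m; the calibration is good to about 2 mm. A picture is of the moment at which its call begins: read the wrist's pose just before it. There is no depth.
- close_job(): hands the job in; it is judged then, once.
The state is a dict: "t": time; "joints": joint angles; "dq": joint speeds; "tau": joint torques, N m; "eef_pos": TCP position; "tcp_rot": TCP orientation; "force": force on the tool from outside, world axes, zero at the start; "moment": the same for the moment, N m; "gripper_width": finger opening in m; "grip_force": force on a finger pad.
Only numpy, scipy, OpenCV 4.12 (cv2) and the standard library are available. Lean on these libraries where they do the work, as an engineer would, in place of code of your own. Each camera call takes 0.05 s, during which the arm holds its last target. There are 200 camera calls.

## Task

Load the carving jig for the next brick: lay the plain wooden packing board flat in the bottom of the pocket, set the brick piece down gently on it, lengthwise in the pocket, and lay the wooden template with the window flat on top of the brick. Then lock the stack by turning the winged clamp clockwise, seen from above, as far as it goes, so that its sprung foot bears on the template. Leave the tools and the tin where they are.

Things in the scene. Friction and masses are not known exactly. Their poses are not given: they have to be found in the camera images.
- jig: The jig, fixed to the bench: plywood base 112 x 240 x 18 mm, on it a pocket bounded by six upright steel tongues (see pocket). Origin under the pocket's centre, at bench height; z up, y along the pocket towards the clamp. Beyond the +y end stands a wooden block, 100 mm high, that carries the clamp; beyond the -y end a wooden end stop, 88 mm high.
- pocket (a point): Centre of the pocket's floor, 18 mm above the bench, axes as the jig's. The pocket is 60 (x) by 111 mm (y). Each long side has two tongues 18 mm wide, their centres at y = +-40 mm, with 62 mm open between them for fingers; each short side has one. They stand upright to 88 mm over this floor, then flare outward to 102 mm. Seated undersides: packing 0, brick 16, template 80 mm over this floor.
- packing: The packing board: a plain solid wooden board 54 x 106 x 16 mm (x, y, z), 90 g; origin at the centre of its underside. It may lie either way round.
- brick: The brick piece, lying on its side: rough red brick 54 x 107 x 64 mm (x, y, z; the faces are uneven by 1 or 2 mm), about 0.5 kg; origin at the centre of its underside. Take it across its 54 mm width.
- frame: The template: a flat wooden frame 54 x 106 x 14 mm (x, y, z) with a rectangular window 26 x 64 mm through it and a small steel wear plate on each end; 100 g; origin at the centre of its underside. It starts with the wear plates up; either end may face the clamp.
- clamp (a joint): Turn of the winged clamp on its upright stud, rad: 0 is open (arm along the jig's +x, clear of the pocket); grows clockwise seen from above to the stop at 1.5 (arm along the jig's -y, foot over the template's end). Starts between 0 and 0.2, turns stiffly (0.06 N m, more as the foot rides up on the template), stays where it is left.
- wing (a point): Point on the clamp's axis in the middle of its wing, 150 mm above the bench, 89.5 mm from the pocket's centre along the jig's +y. The wing is an upright butterfly blade 64 mm long, 9 mm thick, 131 to 165 mm above the bench (160 in its middle): grip it across the 9 mm. x runs along the blade and the arm (120 to 128 mm high, 53 mm long), turning with them; z up. It sweeps just over two stop pins.
- clamp_foot: The clamp's sprung rubber foot, a dome 20 mm across under the arm, 43 mm from the clamp's axis; the origin is its lowest point. Unloaded it hangs 109.5 mm above the bench, 2.5 mm lower than the top of a rightly seated template, and gives up to 6 mm (about 0.5 N per mm).
- chisel3: Bystander: bare steel chisel, 152 mm long, 21 mm across; leave it where it is. Origin at the centre of its underside.
- handled_chisel: Bystander: chisel with a wooden handle, 270 mm long, 31 mm high; leave it where it is. Origin at the centre of its underside.
- chisel1: Bystander: bare pointed steel chisel, 192 mm long, 21 mm across; leave it where it is. Origin at the centre of its underside.
- tin: Bystander: round grey tin, 72 mm across, 80 mm high; leave it where it is. Origin at the centre of its underside.
- rule: Bystander: folded wooden rule, 204 mm long, 22 mm wide, 16 mm high; leave it where it is. Origin at the centre of its underside.
Mind the look-alikes: they are no part of the job. What is shaped like the packing but orange is not meant.

How it is judged (in metres and radians):
On the way, in this order (a step that is already met when the one before it is completed fails the run):
1. the packing board lies in the bottom of the pocket (z of packing in the frame of jig between 0.014 and 0.022 m and horizontal distance between packing and pocket below 0.006 m and angle between the y axis of packing and the y axis of jig, either way round below 0.1 rad and angle between packing's own z axis and vertical below 0.06 rad), for 0.2 s.
2. the brick stands in the pocket on the packing board (all of step 1 and z of brick in the frame of jig between 0.03 and 0.038 m and horizontal distance between brick and pocket below 0.006 m and angle between the y axis of brick and the y axis of jig, either way round below 0.1 rad and angle between brick's own z axis and vertical below 0.06 rad), for 0.2 s.
3. the template lies on the brick (all of step 2 and z of frame in the frame of jig between 0.094 and 0.102 m and horizontal distance between frame and pocket below 0.006 m and angle between the y axis of frame and the y axis of jig, either way round below 0.1 rad and angle between frame's own z axis and vertical below 0.06 rad), for 0.2 s.
4. the clamp is turned home over the template (value of joint clamp above 1.25 rad), for 0.2 s.
At the end, for the whole second after the job is handed in: Packing board, brick and template lie flat (0.06 rad) in the pocket in that order from below, each within 4 mm of its seated height, 6 mm of the centre and 0.1 rad of its direction; the clamp is past 1.25 rad and its foot presses on the template (over 0.3 N); all is at rest (all of step 3 and value of joint clamp above 1.25 rad and contact force between clamp_foot and frame above 0.3 N and linear speed of each of frame, brick below 0.02 m/s); the robot touches nothing.
It fails at once if the brick is dropped into the pocket (moves faster than 0.45 m/s there) (horizontal distance between brick and pocket below 0.03 m and z of brick in the frame of jig below 0.1 m and linear speed of brick above 0.45 m/s).
It fails at once if a bystanding tool or the tin is moved by more than 30 mm (distance of any of chisel3, handled_chisel, chisel1, tin, rule from where it was at the start of the episode above 0.03 m).
It also fails if it takes over 72 s, if anything falls off the work surface, if the arm or the gripper's body presses on something with over 40 N, if the wrist force passes 120 N, or if a joint passes its speed limit or range.

## Working session

There is one attempt and no reset: what is moved stays moved. The work goes in short steps, Python scripts to look and compute and a tool call to move; the robot and the scene stay as the last step left them, time stands still between calls to the robot, and variables do not carry over. Pictures are saved under pics/ and viewed, at most 10 in all, crops included, and the job is handed in when it is done.

Besides the shell and the picture viewer there is one more tool, called after "Call:" as name(argument=value, ...), one argument or row to a line, values as JSON. step_arm: Moves the arm, as the interface text tells. Its arguments: {"type":"object","properties":{"series":{"type":"array"},"grip":{"type":"number"},"grip_force":{"type":"number"}},"required":["series"]}

```bash
mkdir -p pics; cat > h.py <<'E'
import numpy as np, cv2
from cell import state, grab_frame
def grab(name,fn=None):
    s=state(); f=grab_frame(name); f['s']=s
    if name=='wrist':
        T=np.array(f['T_tool_cam']); R=np.array(s['tcp_rot']); p=np.array(s['eef_pos'])
        f['Rwc']=R@T[:3,:3]; f['c']=R@T[:3,3]+p
    else:
        f['Rwc']=np.array(f['R']).T; f['c']=-f['Rwc']@np.array(f['t'])
    if fn: cv2.imwrite('pics/'+fn,f['pixels'])
    return f
def ray(f,uv):
    K=np.array([[f['fx'],0,f['cx']],[0,f['fy'],f['cy']],[0,0,1.]])
    uv=np.asarray(uv,float).reshape(-1,1,2)
    x=cv2.undistortPoints(uv,K,np.array([f['k1'],0,0,0,0.])).reshape(-1,2)
    return np.c_[x,np.ones(len(x))]@f['Rwc'].T
def onz(f,uv,z):
    d=ray(f,uv); return f['c']+d*((z-f['c'][2])/d[:,2])[:,None]
def proj(f,X):
    X=(np.asarray(X,float).reshape(-1,3)-f['c'])@f['Rwc']; x=X[:,:2]/X[:,2:]
    r=(x**2).sum(1,keepdims=True); return x*(1+f['k1']*r)*[f['fx'],f['fy']]+[f['cx'],f['cy']]
E
python3 - <<'E'
from h import *
for n in ('scene','top','wrist'):
    f=grab(n,n+'0.png'); print(n,f['c'],f['fx'],f['k1'],f['Rwc'].round(2).tolist())
s=state(); print(s['t'],s['tcp_rot'],s['eef_pos'])
E
```

```text
scene [-0.68022632  0.82115416  0.86610063] 447.91105486087656 -0.016532429644957124 [[-0.59, -0.39, 0.71], [-0.81, 0.25, -0.53], [0.03, -0.89, -0.46]]
top [ 0.38219336 -0.01610026  1.29824051] 380.02180433313976 -0.06855517661012604 [[0.0, -1.0, 0.05], [-1.0, -0.0, 0.0], [-0.0, -0.05, -1.0]]
wrist [0.11626381 0.49271637 0.37316392] 288.1112715939987 -0.011747509136416971 [[0.38, 0.88, 0.29], [0.93, -0.36, -0.12], [-0.0, 0.31, -0.95]]
0.15 [[-9.24971364e-01  3.80036295e-01 -6.24659005e-04]
 [ 3.80036809e-01  9.24970164e-01 -1.48961922e-03]
 [ 1.16815730e-05 -1.61524854e-03 -9.99998695e-01]] [0.18981253 0.46201631 0.21341942]
```

View pics/top0.png

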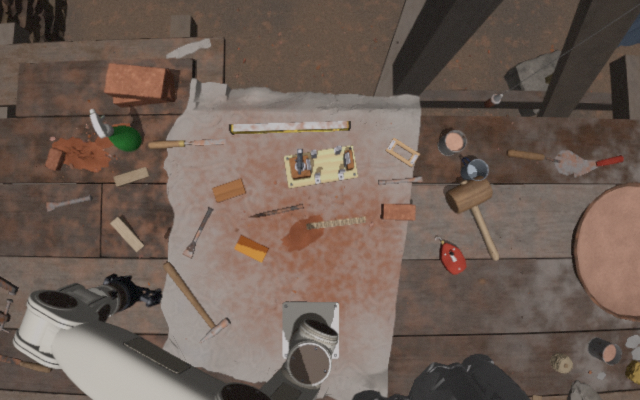

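View pics/scene0.png

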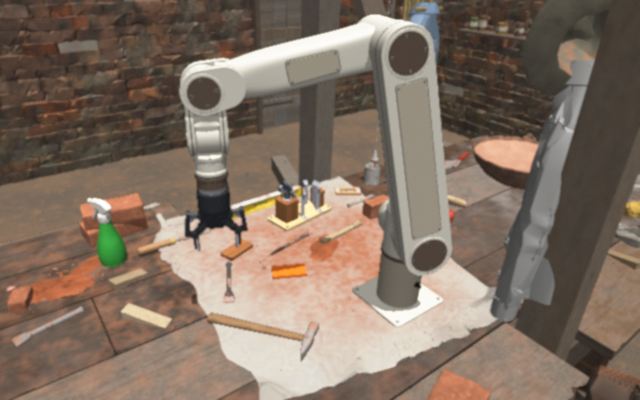

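The top view shows the jig at about (320,167), with the clamp on its left end near (300,165). The brown packing board is at (229,190), the orange decoy at (252,248), the brick at (398,212) and the template at (403,151). I'll enlarge the crop and measure.

```bash
python3 - <<'E'
from h import *
f=grab('top'); im=f['pixels']
cv2.imwrite('pics/top1.png',cv2.resize(im[120:270,205:430],None,fx=3.5,fy=3.5,interpolation=cv2.INTER_CUBIC))
hsv=cv2.cvtColor(im,cv2.COLOR_BGR2HSV)
for n,(u,v),z in (('pack',(229,190),.016),('brick',(398,212),.064),('frame',(393,148),.014),('jig',(297,180),.018)):
    print(n,hsv[v,u],im[v,u], onz(f,[(u,v)],z).round(3))
for n,z,(x0,x1,y0,y1),lo,hi in (('pack',.016,(205,250,172,208),(5,110,40),(20,255,255)),('brick',.064,(375,420,198,226),(0,110,60),(12,255,255)),('frame',.014,(380,425,130,172),(5,60,120),(25,255,255)),('jig',.018,(275,365,140,195),(15,50,130),(35,255,255))):
    m=cv2.inRange(hsv[y0:y1,x0:x1],lo,hi)
    cs=cv2.findContours(m,cv2.RETR_EXTERNAL,cv2.CHAIN_APPROX_NONE)[0]; c=max(cs,key=cv2.contourArea)
    p=onz(f,c.reshape(-1,2)+[x0,y0],z)[:,:2]
    print(n,cv2.minAreaRect((p*1000).astype(np.float32)))
E
```

```text
pack [ 13 140 153] [ 69 106 153] [[0.472 0.277 0.016]]
brick [  9 122 153] [ 80 103 153] [[ 0.398 -0.285  0.064]]
frame [ 14  71 166] [120 142 166] [[ 0.617 -0.281  0.014]]
jig [ 24  65 172] [128 163 172] [[0.506 0.046 0.018]]
pack ((471.9438781738281, 278.34747314453125), (51.91081237792969, 103.85147094726562), 18.505739212036133)
brick ((399.9209899902344, -285.3147277832031), (48.873512268066406, 105.14703369140625), 0.024560777470469475)
frame ((603.5839233398438, -313.00048828125), (107.31069946289062, 57.27326583862305), 57.67966842651367)
jig ((553.6522216796875, -33.05601501464844), (114.3737564086914, 241.3655242919922), 9.39468002319336)
```

View pics/top1.png

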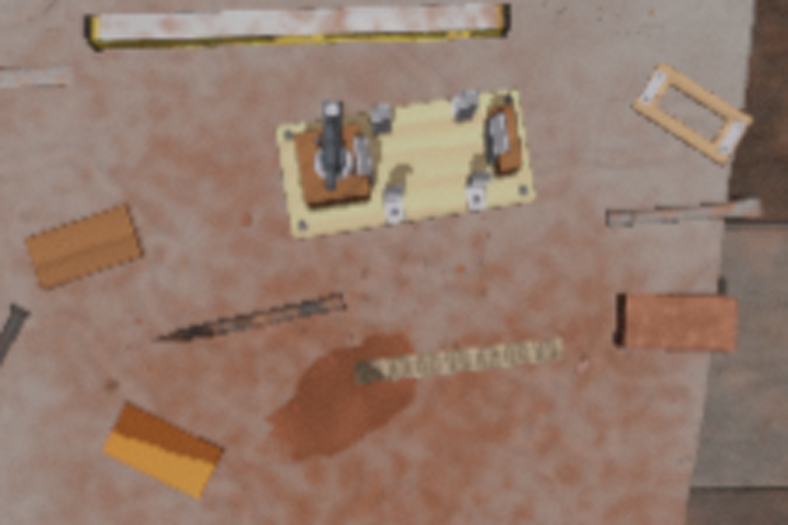

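The crop confirms the layout. The packing board is at (84,247) in the crop, and the clamp arm points along the jig's +x. The jig's yaw is about 9.4°. I'll move above the packing with the camera on the side away from the clamp.

Call:
step_arm(
  series=[
    [-3.3, -0.6, 0, -8],
    [-7.5, -1.3, 0.5, -16],
    [-12, -2.2, 1, -24],
    [-16.5, -3.1, 2, -32],
    [-21, -4, 3, -40],
    [-25.5, -4.9, 4, -48],
    [-30, -5.7, 4.5, -56],
    [-33.1, -6.3, 5, -64],
    [-33.1, -6.3, 5, -72],
    [-33.1, -6.3, 5, -80],
  ],
  grip=8.5,
)

```text
t: 1.2
eef_pos: [0.4732, 0.2769, 0.1631]
tcp_rot: [[-0.532, -0.846, -0.001], [-0.846, 0.532, -0.001], [0.001, 0.001, -1.0]]
force: [-0.3, -0.3, -0.3]
gripper_width: 0.0848
grip_force: 0.0
```

Call:
step_arm(
  series=[
    [0, 0, 0, -8.5],
    [0, 0, 0, -17],
    [0, 0, 0, -25.5],
    [0, 0, 0, -34],
    [0, 0, 0, -42],
    [0, 0, 0, -50],
    [0, 0, 0, -50.8],
    [0, 0, 0, -50.8],
  ],
)

```text
t: 2.0
eef_pos: [0.4721, 0.2784, 0.1639]
tcp_rot: [[0.314, -0.949, -0.0], [-0.949, -0.314, -0.0], [0.0, 0.0, -1.0]]
force: [-0.0, -0.1, -0.0]
gripper_width: 0.085
grip_force: 0.0
```

```bash
python3 - <<'E'
from h import *
f=grab('wrist','w1.png'); s=f['s']; print(s['eef_pos'],np.round(s['tcp_rot'],3).tolist(),s['joints'],s['force'],f['c'])
print(proj(f,[[.472,.278,.016],[.554,-.033,.018]]))
E
```

```text
[0.47213634 0.27835916 0.16392787] [[0.314, -0.949, -0.0], [-0.949, -0.314, -0.0], [0.0, 0.0, -1.0]] [ 3.05235788e+01  2.07025009e+01  2.27720473e+00  7.15976226e+01
 -1.87429316e-03 -7.78022866e+01] [-0.03610611 -0.06187475 -0.03571549] [0.49838117 0.20184466 0.32381544]
[[ 324.58580496  177.82248096]
 [ 351.178367   -228.01424169]]
```

View pics/w1.png

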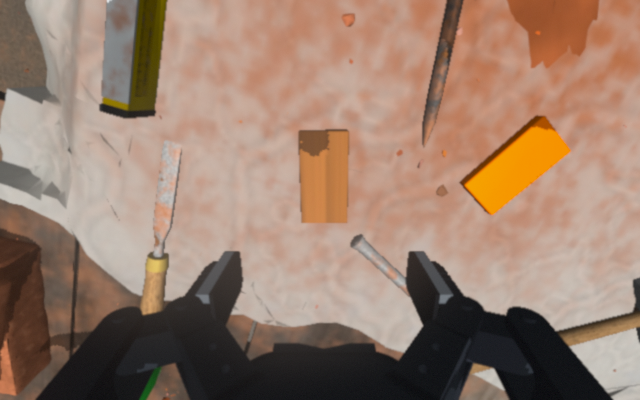

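The board shows at (299–349, 130–222) and is nearly square to the tool. No tool is in the fingers' way.

```bash
cat >> h.py <<'E'
def rect(f,box,lo,hi,z):
    x0,x1,y0,y1=box; hsv=cv2.cvtColor(f['pixels'],cv2.COLOR_BGR2HSV)[y0:y1,x0:x1]
    m=cv2.morphologyEx(cv2.inRange(hsv,lo,hi),cv2.MORPH_CLOSE,np.ones((5,5)))
    c=max(cv2.findContours(m,cv2.RETR_EXTERNAL,cv2.CHAIN_APPROX_NONE)[0],key=cv2.contourArea)
    p=onz(f,c.reshape(-1,2)+[x0,y0],z)[:,:2]; r=cv2.minAreaRect((p*1000).astype(np.float32))
    return r
def totool(s,xy):
    R=np.array(s['tcp_rot']); d=np.array([xy[0],xy[1],0])-np.array(s['eef_pos']); d[2]=0
    return (R.T@d*100).round(2)
E
python3 - <<'E'
from h import *
f=grab('wrist'); s=f['s']
hsv=cv2.cvtColor(f['pixels'],cv2.COLOR_BGR2HSV); print(hsv[180,320],hsv[140,312],hsv[180,280])
for lo in ((5,110,20),(5,130,20)):
    r=rect(f,(285,365,115,237),lo,(22,255,255),.016); print(r,totool(s,np.array(r[0])/1000))
E
```

```text
[ 14 164 204] [ 13 143 123] [ 10  53 198]
((472.2455139160156, 278.892578125), (53.51863479614258, 104.71785736083984), 18.82345962524414) [-0.04 -0.02 -0.  ]
((472.6968994140625, 279.0628967285156), (52.55409622192383, 104.60459899902344), 18.75032615661621) [-0.05 -0.07 -0.  ]
```

Call:
step_arm(
  series=[
    [0, 0, 4, 0],
    [0, 0, 8, 0],
    [0, 0, 12, 0],
    [0, 0, 14, 0],
    [0, 0, 15.0, 0],
    [0, 0, 15.0, 0],
  ],
)

```text
t: 2.7
eef_pos: [0.4714, 0.2779, 0.0129]
tcp_rot: [[0.316, -0.949, -0.002], [-0.949, -0.316, -0.001], [0.001, 0.003, -1.0]]
force: [-0.7, -0.1, 1.2]
gripper_width: 0.0852
grip_force: 0.0
```

Call:
step_arm(
  series=[
    [0, 0, 0, 0],
    [0, 0, 0, 0],
    [0, 0, 0, 0],
    [0, 0, 0, 0],
    [0, 0, 0, 0],
    [0, 0, 0, 0],
    [0, 0, 0, 0],
  ],
  grip=4.5,
  grip_force=40,
)

```text
t: 3.4
eef_pos: [0.4722, 0.2784, 0.0142]
tcp_rot: [[0.317, -0.949, 0.0], [-0.949, -0.317, 0.0], [-0.0, -0.0, -1.0]]
force: [-0.1, -0.4, 0.1]
gripper_width: 0.045
grip_force: 0.0
```

```bash
python3 - <<'E'
from h import *
f=grab('wrist','w2.png'); s=f['s']; print(s['gripper_width'],s['grip_force'],s['force'])
E
```

```text
0.04502223141959089 0.0 [-0.1490431  -0.42114617  0.06619587]
```

View pics/w2.png

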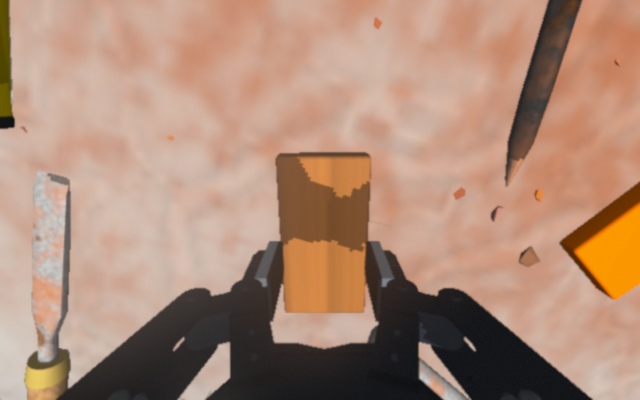

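The pads seem to have closed above the board: the width equals the command and the grip force is zero. I'll reopen and go down in small steps, watching the force.

Call:
step_arm(
  series=[
    [0, 0, -1, 0],
    [0, 0, -1, 0],
    [0, 0, -1, 0],
    [0, 0, -0.5, 0],
    [0, 0, 0, 0],
    [0, 0, 0.3, 0],
    [0, 0, 0.3, 0],
  ],
  grip=6.4,
)

```text
t: 4.15
eef_pos: [0.4714, 0.278, 0.01]
tcp_rot: [[0.317, -0.949, -0.002], [-0.949, -0.317, -0.001], [0.0, 0.002, -1.0]]
force: [-0.3, -0.2, 0.2]
gripper_width: 0.0639
grip_force: 0.0
```

Call:
step_arm(
  series=[
    [0, 0, 0.3, 0],
    [0, 0, 0.3, 0],
    [0, 0, 0.3, 0],
  ],
)

```text
t: 4.45
eef_pos: [0.4722, 0.2784, 0.008]
tcp_rot: [[0.317, -0.949, -0.0], [-0.949, -0.317, -0.0], [0.0, 0.0, -1.0]]
force: [0.1, -1.4, -0.4]
gripper_width: 0.0642
grip_force: 0.0
```

Call:
step_arm(
  series=[
    [0, 0, 0, 0],
    [0, 0, 0, 0],
    [0, 0, 0, 0],
    [0, 0, 0, 0],
    [0, 0, 0, 0],
  ],
  grip=4.5,
)

```text
t: 4.95
eef_pos: [0.4722, 0.2785, 0.0081]
tcp_rot: [[0.317, -0.949, 0.0], [-0.949, -0.317, 0.0], [-0.0, -0.0, -1.0]]
force: [0.2, 0.1, -0.2]
gripper_width: 0.0451
grip_force: 0.0
```

```bash
python3 - <<'E'
from h import *
f=grab('wrist'); s=f['s']; R=np.array(s['tcp_rot']);p=np.array(s['eef_pos'])
for z in (-.03,-.008,0,.011):
  for x in (-.011,.011): print(z,x,proj(f,[p+R@[x,.0225*k,z] for k in(-1,1)]).round().tolist())
im=f['pixels'][140:330,200:440]; cv2.imwrite('pics/w3.png',cv2.resize(im,None,fx=3,fy=3))
r=rect(f,(240,400,120,320),(5,110,20),(22,255,255),.016); print(r)
E
```

```text
-0.03 -0.011 [[283.0, 284.0], [368.0, 284.0]]
-0.03 0.011 [[281.0, 247.0], [370.0, 247.0]]
-0.008 -0.011 [[288.0, 262.0], [362.0, 262.0]]
-0.008 0.011 [[286.0, 228.0], [364.0, 228.0]]
0 -0.011 [[289.0, 255.0], [361.0, 255.0]]
0 0.011 [[288.0, 223.0], [362.0, 223.0]]
0.011 -0.011 [[291.0, 247.0], [359.0, 247.0]]
0.011 0.011 [[290.0, 216.0], [360.0, 216.0]]
((470.49053955078125, 277.8154602050781), (59.5477409362793, 107.06438446044922), 18.470458984375)
```

View pics/w3.png

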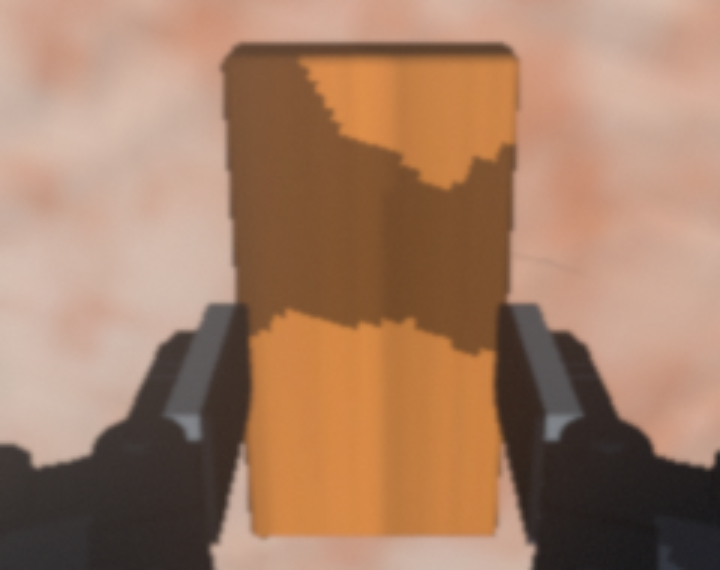

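Call:
step_arm(
  series=[
    [0, 0, 0, 0],
    [0, 0, 0, 0],
    [0, 0, 0, 0],
    [0, 0, 0, 0],
  ],
  grip=3.5,
)

```text
t: 5.4
eef_pos: [0.4722, 0.2785, 0.0081]
tcp_rot: [[0.317, -0.948, 0.0], [-0.948, -0.317, 0.0], [0.0, -0.0, -1.0]]
force: [-0.4, -0.7, 0.2]
gripper_width: 0.0349
grip_force: 0.0
```

Call:
step_arm(
  series=[
    [0, 0, 0, 0],
    [0, 0, 0, 0],
    [0, 0, 0, 0],
    [0, 0, 0.4, 0],
    [0, 0, 0.8, 0],
    [0, 0, 1.2, 0],
    [0, 0, 1.2, 0],
  ],
  grip=6.4,
)

```text
t: 6.1
eef_pos: [0.4715, 0.278, -0.0049]
tcp_rot: [[0.317, -0.949, -0.002], [-0.949, -0.317, -0.001], [0.0, 0.002, -1.0]]
force: [-0.3, 0.0, 1.2]
gripper_width: 0.0639
grip_force: 0.0
```

Call:
step_arm(
  series=[
    [0, 0, 0, 0],
    [0, 0, 0, 0],
    [0, 0, 0, 0],
    [0, 0, 0, 0],
  ],
  grip=4.8,
)

```text
t: 6.5
eef_pos: [0.4723, 0.2785, -0.0038]
tcp_rot: [[0.317, -0.949, 0.0], [-0.949, -0.317, 0.0], [-0.0, -0.0, -1.0]]
force: [0.4, -0.1, 0.1]
gripper_width: 0.0482
grip_force: 0.2
```

Still above the board, so the real fingertips sit more than 20 mm behind the reported TCP. I'll go 12 mm lower, which still keeps them clear of the bench.

Call:
step_arm(
  series=[
    [0, 0, 0, 0],
    [0, 0, 0, 0],
    [0, 0, 0, 0],
    [0, 0, 0.4, 0],
    [0, 0, 0.8, 0],
    [0, 0, 1.2, 0],
    [0, 0, 1.2, 0],
  ],
  grip=6.4,
)

```text
t: 7.2
eef_pos: [0.4715, 0.278, -0.0168]
tcp_rot: [[0.317, -0.949, -0.002], [-0.949, -0.317, -0.001], [0.0, 0.002, -1.0]]
force: [-0.8, -0.0, 0.2]
gripper_width: 0.064
grip_force: 0.0
```

Call:
step_arm(
  series=[
    [0, 0, 0, 0],
    [0, 0, 0, 0],
    [0, 0, 0, 0],
    [0, 0, 0, 0],
  ],
  grip=4.8,
)

```text
t: 7.6
eef_pos: [0.4721, 0.2784, -0.016]
tcp_rot: [[0.317, -0.949, -0.0], [-0.949, -0.317, -0.0], [0.0, 0.0, -1.0]]
force: [-0.9, 0.6, -1.2]
gripper_width: 0.0527
grip_force: 43.3
```

Gripped: width 52.7 mm, force 43 N. I'll lift and move to a spot on the clamp side of the pocket to look at the jig.

Call:
step_arm(
  series=[
    [0, 0, -2, 0],
    [0, 0, -5, 0],
    [1, 0, -9, 0],
    [4, 0.2, -13, 1.5],
    [8, 0.4, -17, 3],
    [12.5, 0.6, -19.5, 4.5],
    [17, 0.9, -21, 6],
    [21.5, 1.1, -22, 7.5],
    [25.5, 1.3, -22, 9],
    [28.1, 1.5, -22, 9],
  ],
)

```text
t: 8.6
eef_pos: [0.5478, 0.0041, 0.2048]
tcp_rot: [[0.161, -0.987, 0.002], [-0.987, -0.161, -0.001], [0.001, -0.002, -1.0]]
force: [0.3, 1.6, -2.3]
gripper_width: 0.0526
grip_force: 43.3
```

Call:
step_arm(
  series=[
    [0, 0, 0, 0],
    [0, 0, 0, 0],
  ],
)

```text
t: 8.8
eef_pos: [0.5468, 0.0067, 0.2038]
tcp_rot: [[0.163, -0.987, -0.001], [-0.987, -0.163, 0.001], [-0.001, 0.001, -1.0]]
force: [-0.2, -0.1, -1.4]
gripper_width: 0.0529
grip_force: 43.3
```

```bash
python3 - <<'E'
from h import *
f=grab('wrist','w4.png'); s=f['s']; print(s['eef_pos'],np.round(s['tcp_rot'],3).tolist(),s['gripper_width'],s['grip_force'])
np.savez('w4.npz',**{k:f[k] for k in('c','Rwc','fx','fy','cx','cy','k1','pixels')})
E
```

```text
[0.54675171 0.00671567 0.20381734] [[0.163, -0.987, -0.001], [-0.987, -0.163, 0.001], [-0.001, 0.001, -1.0]] 0.05286826989485945 43.30621540546417
```

View pics/w4.png

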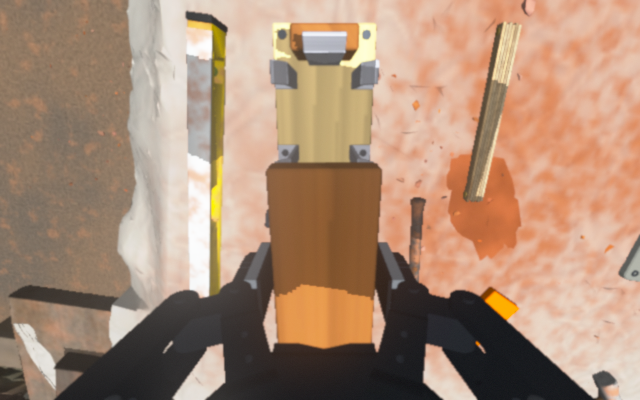

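The view shows the jig's -y end: base corners at (272,22) and (376,22), four tongues at (282,73), (366,73), (287,153) and (361,153), and the end tongue at (325,43). I'll zoom in for precise points.

```bash
python3 - <<'E'
import cv2
im=cv2.imread('pics/w4.png')[10:170,255:395]; cv2.imwrite('pics/w4c.png',cv2.resize(im,None,fx=3.7,fy=3.7,interpolation=cv2.INTER_CUBIC))
E
```

```text
(no output)
```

View pics/w4c.png

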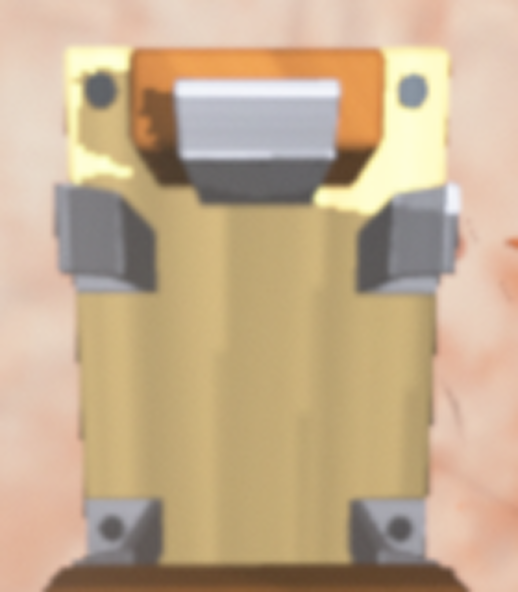

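```bash
cat > m.py <<'E'
from h import *
d=np.load('w4.npz'); f={k:d[k] for k in d.files}
P=np.array([(155,291),(357,291),(161,500),(351,500),(202,202),(312,202),(64,47),(447,47)],float)
uv=P/3.7+[255-.36,10-.36]
X=onz(f,uv,.018)[:,:2]*1000
print(X.round(1).tolist())
L=np.array([(30,-31),(-30,-31),(30,31),(-30,31)],float)
# image left/right -> jig x sign: tool y=(-.987,-.163) is image right => jig -x right
T=cv2.estimateAffinePartial2D(L,X[:4])[0]; print(T, np.degrees(np.arctan2(T[1,0],T[0,0])),np.hypot(T[0,0],T[1,0]))
for p in [(0,-55.5)]: print(T@[*p,1],(X[4]+X[5])/2)
Ti=cv2.invertAffineTransform(T); print((X@Ti[:,:2].T+Ti[:,2]).round(1).tolist())
E
python3 m.py
```

```text
[[592.9, -81.1], [532.3, -91.1], [582.5, -18.6], [522.0, -28.6], [582.4, -108.0], [550.2, -113.3], [627.4, -141.8], [519.5, -159.7]]
[[ 1.00817032e+00 -1.66892696e-01  5.57393646e+02]
 [ 1.66892696e-01  1.00817032e+00 -5.48685265e+01]] 9.399512181056888 1.0218906851194778
[ 566.65619086 -110.82197939] [ 566.33137855 -110.65168166]
[[30.1, -31.0], [-30.1, -31.0], [30.0, 31.0], [-30.0, 31.0], [15.7, -55.3], [-16.3, -55.3], [53.6, -95.1], [-53.4, -95.2]]
```

The pocket fit is consistent: centre (557.4, -54.9) mm, yaw 9.4°. I'll move over it and start down.

Call:
step_arm(
  series=[
    [1.5, 0, 0, 0],
    [3.5, 0, 1, 0],
    [5.3, 0, 3, 0],
    [6.3, 0, 5.5, 0],
    [6.3, 0, 7.5, 0],
    [6.3, 0, 8.8, 0],
    [6.3, 0, 8.8, 0],
    [6.3, 0, 8.8, 0],
  ],
)

```text
t: 9.65
eef_pos: [0.5575, -0.0546, 0.1163]
tcp_rot: [[0.166, -0.986, -0.0], [-0.986, -0.166, -0.0], [0.0, 0.0, -1.0]]
force: [0.7, -0.3, -0.9]
gripper_width: 0.0528
grip_force: 43.3
```

Call:
step_arm(
  series=[
    [0, 0, 0.5, 0],
    [0, 0, 1, 0],
    [0, 0, 1.5, 0],
    [0, 0, 2, 0],
    [0, 0, 2.5, 0],
    [0, 0, 3, 0],
    [0, 0, 3, 0],
  ],
)

```text
t: 10.35
eef_pos: [0.5566, -0.0549, 0.0851]
tcp_rot: [[0.164, -0.986, -0.002], [-0.986, -0.164, 0.0], [-0.0, 0.002, -1.0]]
force: [-0.4, -0.8, -1.3]
gripper_width: 0.0529
grip_force: 43.3
```

Call:
step_arm(
  series=[
    [0, 0, 0.8, 0],
    [0, 0, 1.6, 0],
    [0, 0, 2.4, 0],
    [0, 0, 3.2, 0],
    [0, 0, 4, 0],
    [0, 0, 4.4, 0],
    [0, 0, 4.6, 0],
    [0, 0, 4.6, 0],
  ],
)

```text
t: 11.15
eef_pos: [0.5572, -0.055, 0.0398]
tcp_rot: [[0.164, -0.986, -0.0], [-0.986, -0.164, 0.0], [-0.0, 0.0, -1.0]]
force: [1.1, -0.1, -1.1]
gripper_width: 0.0529
grip_force: 43.3
```

Call:
step_arm(
  series=[
    [0, 0, 0.2, 0],
    [0, 0, 0.4, 0],
    [0, 0, 0.6, 0],
    [0, 0, 0.6, 0],
  ],
)

```text
t: 11.55
eef_pos: [0.5571, -0.055, 0.0339]
tcp_rot: [[0.164, -0.986, -0.0], [-0.986, -0.164, 0.0], [-0.0, 0.0, -1.0]]
force: [-0.5, 0.3, -1.2]
gripper_width: 0.0528
grip_force: 43.3
```

Call:
step_arm(
  series=[
    [0, 0, 0.1, 0],
    [0, 0, 0.2, 0],
    [0, 0, 0.3, 0],
    [0, 0, 0.3, 0],
  ],
)

```text
t: 11.95
eef_pos: [0.5573, -0.055, 0.0309]
tcp_rot: [[0.164, -0.986, -0.0], [-0.986, -0.164, 0.0], [-0.0, 0.0, -1.0]]
force: [0.8, 0.4, -0.4]
gripper_width: 0.0525
grip_force: 43.3
```

Call:
step_arm(
  series=[
    [0, 0, 0.1, 0],
    [0, 0, 0.2, 0],
    [0, 0, 0.3, 0],
    [0, 0, 0.3, 0],
  ],
)

```text
t: 12.35
eef_pos: [0.5572, -0.055, 0.0279]
tcp_rot: [[0.164, -0.986, -0.0], [-0.986, -0.164, 0.0], [-0.0, 0.0, -1.0]]
force: [-0.0, -0.1, -1.3]
gripper_width: 0.0532
grip_force: 43.3
```

Call:
step_arm(
  series=[
    [0, 0, 0.1, 0],
    [0, 0, 0.2, 0],
    [0, 0, 0.2, 0],
  ],
)

```text
t: 12.65
eef_pos: [0.5572, -0.055, 0.0259]
tcp_rot: [[0.165, -0.986, -0.0], [-0.986, -0.165, 0.0], [-0.0, 0.0, -1.0]]
force: [0.1, -0.8, -1.2]
gripper_width: 0.0525
grip_force: 43.3
```

Call:
step_arm(
  series=[
    [0, 0, 0, 0],
    [0, 0, 0, 0],
    [0, 0, 0, 0],
    [0, 0, 0, 0],
    [0, 0, -2, 0],
    [0, 0, -5, 0],
    [0, 0, -9, 0],
    [0, 0, -13, 0],
    [0, 0, -17, 0],
    [0, 0, -18, 0],
  ],
  grip=7,
)

```text
t: 13.65
eef_pos: [0.5601, -0.0552, 0.2118]
tcp_rot: [[0.164, -0.986, 0.009], [-0.986, -0.164, -0.001], [0.002, -0.009, -1.0]]
force: [0.3, 0.2, 0.2]
gripper_width: 0.0705
grip_force: 0.0
```

```bash
python3 - <<'E'
from h import *
f=grab('wrist','w5.png'); s=f['s']; print(s['eef_pos'],s['t'],s['force'])
T=np.array([[.9866,-.1632,557.3],[.1632,.9866,-54.9]])
def J(x,y,z): return np.r_[(T@[x,y,1])/1000,z]
print(proj(f,[J(x,y,.034) for x,y in((27,53),(-27,53),(-27,-53),(27,-53))]).round())
E
```

```text
[ 0.56007272 -0.05523392  0.21175047] 13.65 [0.27421378 0.20673176 0.15634118]
[[306. 214.]
 [349. 214.]
 [352. 128.]
 [305. 127.]]
```

View pics/w5.png

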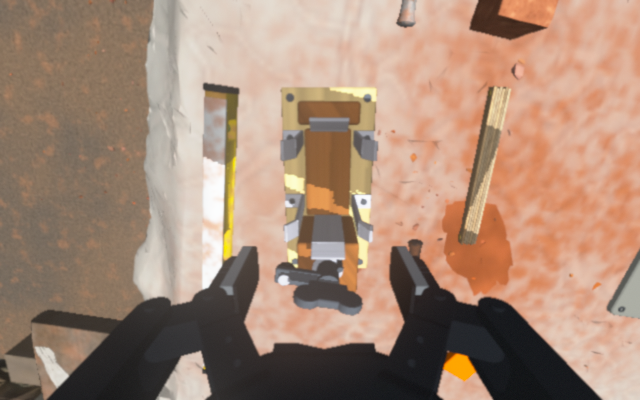

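The board lies flat in the pocket at (307–350, 130–213), matching the predicted corners. Next is the brick.

Call:
step_arm(
  series=[
    [2, 2, 0, 1],
    [5, 4.9, 0, 3],
    [8, 7.8, 0, 5],
    [11, 10.7, 0, 7],
    [14, 13.6, 0, 9],
    [17, 16.5, 0, 9.4],
    [19.4, 19, 0, 9.4],
    [20.1, 19.5, 0, 9.4],
    [20.1, 19.5, 0, 9.4],
    [20.1, 19.5, 0, 9.4],
  ],
  grip=8.5,
)

```text
t: 14.7
eef_pos: [0.3982, -0.2845, 0.2053]
tcp_rot: [[0.002, -1.0, -0.001], [-1.0, -0.002, 0.001], [-0.001, 0.001, -1.0]]
force: [0.4, 0.2, 0.3]
gripper_width: 0.0851
grip_force: 0.0
```

```bash
python3 - <<'E'
from h import *
f=grab('wrist','w6.png'); s=f['s']; print(s['eef_pos'],np.round(s['tcp_rot'],3).tolist(),s['t'])
q=proj(f,[[.4+a,-.285+b,.064] for a,b in((.027,.053),(-.027,.053),(-.027,-.053),(.027,-.053))]); print(q.round().tolist())
hsv=cv2.cvtColor(f['pixels'],cv2.COLOR_BGR2HSV); u,v=q.mean(0).astype(int); print(hsv[v,u-60:u+60:6].tolist()); print(hsv[v-90:v+90:8,u].tolist())
E
```

```text
[ 0.39821469 -0.28452216  0.20527049] [[0.002, -1.0, -0.001], [-1.0, -0.002, 0.001], [-0.001, 0.001, -1.0]] 14.7
[[299.0, 224.0], [346.0, 224.0], [349.0, 129.0], [296.0, 129.0]]
[[10, 54, 221], [11, 46, 221], [11, 45, 222], [11, 54, 220], [10, 66, 218], [10, 58, 221], [11, 58, 210], [10, 139, 214], [10, 140, 218], [10, 142, 219], [10, 141, 210], [10, 141, 217], [10, 141, 213], [10, 143, 219], [10, 136, 220], [9, 104, 211], [9, 105, 208], [10, 93, 215], [10, 76, 216], [10, 80, 210]]
[[13, 59, 172], [12, 56, 172], [13, 58, 162], [12, 64, 176], [12, 72, 117], [10, 136, 228], [11, 133, 237], [10, 139, 222], [10, 141, 215], [10, 141, 213], [10, 143, 211], [10, 141, 211], [10, 142, 215], [10, 141, 213], [10, 141, 215], [10, 130, 143], [10, 131, 134], [10, 125, 213], [10, 115, 210], [10, 99, 216], [10, 96, 217], [10, 85, 216], [10, 106, 210]]
```

```bash
python3 - <<'E'
from h import *
f=grab('wrist'); s=f['s']
for lo in ((5,120,170),(5,128,180)):
    r=rect(f,(270,375,105,250),lo,(14,255,255),.063); print(r,totool(s,np.array(r[0])/1000))
    x0,x1,y0,y1=270,375,105,250; m=cv2.inRange(cv2.cvtColor(f['pixels'],cv2.COLOR_BGR2HSV)[y0:y1,x0:x1],lo,(14,255,255))
    c=max(cv2.findContours(m,0,2)[0],key=cv2.contourArea); print(np.array(cv2.boundingRect(c))+[x0,y0,0,0])
E
```

```text
((395.6773986816406, -277.6257019042969), (58.795501708984375, 134.20663452148438), 6.609460353851318) [-0.67  0.28  0.  ]
[300 124  56  95]
((399.2173767089844, -291.81103515625), (100.24126434326172, 50.653343200683594), 88.44100189208984) [ 0.75 -0.07 -0.  ]
[300 124  50  93]
```

```bash
python3 - <<'E'
from h import *
im=cv2.imread('pics/w6.png'); 
f=grab('wrist'); hsv=cv2.cvtColor(f['pixels'],cv2.COLOR_BGR2HSV)
for u in (308,322,340): print(u,[(r,*hsv[r,u][1:].tolist()) for r in list(range(116,132,2))+list(range(200,234,2))])
for v in (140,180): print(v,[(c,*hsv[v,c][1:].tolist()) for c in list(range(288,306,2))+list(range(340,362,2))])
for uv in ((323,124),(323,218),(323,222),(299,140),(350,140),(300,180),(349,180)): print(uv,(onz(f,[uv],.064)[0]*1000).round(1))
cv2.imwrite('pics/w6c.png',cv2.resize(f['pixels'][90:250,260:390],None,fx=3.7,fy=3.7,interpolation=cv2.INTER_CUBIC))
E
```

```text
308 [(116, 61, 160), (118, 65, 110), (120, 100, 102), (122, 119, 109), (124, 136, 201), (126, 128, 244), (128, 124, 245), (130, 135, 235), (200, 129, 142), (202, 129, 140), (204, 128, 140), (206, 127, 143), (208, 129, 142), (210, 130, 143), (212, 130, 141), (214, 130, 143), (216, 127, 142), (218, 114, 155), (220, 109, 210), (222, 111, 212), (224, 103, 213), (226, 96, 218), (228, 90, 220), (230, 88, 220), (232, 86, 219)]
322 [(116, 68, 170), (118, 72, 117), (120, 99, 103), (122, 119, 101), (124, 133, 150), (126, 135, 233), (128, 135, 235), (130, 136, 236), (200, 142, 218), (202, 139, 211), (204, 130, 169), (206, 131, 144), (208, 131, 138), (210, 130, 137), (212, 132, 139), (214, 131, 134), (216, 130, 131), (218, 127, 150), (220, 125, 206), (222, 125, 212), (224, 120, 214), (226, 114, 214), (228, 115, 210), (230, 115, 211), (232, 116, 216)]
340 [(116, 48, 169), (118, 47, 169), (120, 54, 133), (122, 113, 97), (124, 122, 109), (126, 139, 195), (128, 140, 224), (130, 140, 226), (200, 142, 218), (202, 141, 222), (204, 141, 225), (206, 137, 231), (208, 128, 240), (210, 129, 236), (212, 139,
[... 383 characters left out ...]
6, 141, 221), (348, 127, 211), (350, 71, 217), (352, 61, 220), (354, 58, 221), (356, 58, 221), (358, 55, 221), (360, 49, 220)]
180 [(288, 79, 215), (290, 79, 214), (292, 79, 215), (294, 77, 215), (296, 74, 216), (298, 71, 204), (300, 114, 148), (302, 137, 205), (304, 138, 214), (340, 141, 217), (342, 142, 218), (344, 142, 221), (346, 136, 222), (348, 109, 213), (350, 108, 212), (352, 106, 214), (354, 107, 213), (356, 107, 200), (358, 108, 205), (360, 104, 208)]
(323, 124) [ 400.2 -342.4   64. ]
(323, 218) [ 400. -239.   64.]
(323, 222) [ 400.  -234.1   64. ]
(299, 140) [ 425.1 -326.2   64. ]
(350, 140) [ 372.2 -326.4   64. ]
(300, 180) [ 425.  -283.4   64. ]
(349, 180) [ 372.  -283.5   64. ]
```

Call:
step_arm(
  series=[
    [0.5, 0, 3, 0],
    [0.55, 0, 7, 0],
    [0.55, 0, 11, 0],
    [0.55, 0, 15, 0],
    [0.55, 0, 18, 0],
    [0.55, 0, 20, 0],
    [0.55, 0, 20.3, 0],
    [0.55, 0, 20.3, 0],
  ],
)

```text
t: 15.65
eef_pos: [0.3984, -0.29, 0.0029]
tcp_rot: [[0.003, -1.0, -0.001], [-1.0, -0.003, 0.001], [-0.001, 0.001, -1.0]]
force: [0.6, 0.4, -0.4]
gripper_width: 0.0848
grip_force: 0.0
```

Call:
step_arm(
  series=[
    [0, 0, 0, 0],
    [0, 0, 0, 0],
    [0, 0, 0, 0],
    [0, 0, 0, 0],
    [0, 0, 0, 0],
    [0, 0, 0, 0],
  ],
  grip=4.6,
  grip_force=70,
)

```text
t: 16.25
eef_pos: [0.3994, -0.2917, 0.0049]
tcp_rot: [[0.001, -1.0, 0.003], [-1.0, -0.001, -0.002], [0.002, -0.003, -1.0]]
force: [-0.2, 0.3, 6.4]
gripper_width: 0.0533
grip_force: 73.5
```

Call:
step_arm(
  series=[
    [0, 0, -0.5, 0],
    [0, 0, -2, 0],
    [0, 0, -5, 0],
    [0, 0, -9, 0],
    [0, 0, -13, 0],
    [0, 0, -16, 0],
    [0, 0, -17, 0],
    [0, 0, -17, 0],
  ],
)

```text
t: 17.05
eef_pos: [0.3985, -0.2912, 0.174]
tcp_rot: [[0.001, -1.0, 0.002], [-1.0, -0.001, -0.001], [0.001, -0.002, -1.0]]
force: [0.4, 0.5, -5.8]
gripper_width: 0.0528
grip_force: 74.2
```

```bash
python3 - <<'E'
from h import *
f=grab('wrist'); s=f['s']; print(s['eef_pos'],np.round(s['tcp_rot'],3).tolist(),s['force'],s['gripper_width'])
hsv=cv2.cvtColor(f['pixels'],cv2.COLOR_BGR2HSV)
zt=s['eef_pos'][2]+.060
q=proj(f,[[s['eef_pos'][0]+a,s['eef_pos'][1]+b,zt] for a,b in((.027,.0535),(-.027,.0535),(-.027,-.0535),(.027,-.0535))]); print(q.round().tolist())
v0=int(q[2,1]); v1=int(q[0,1])
for u in (300,323,346): print(u,[(r,*hsv[r,u].tolist()) for r in range(v0-16,v0+18,2)],[(r,*hsv[r,u].tolist()) for r in range(v1-16,min(v1+16,399),4)])
E
```

```text
[ 0.39848441 -0.2911798   0.17395773] [[0.001, -1.0, 0.002], [-1.0, -0.001, -0.001], [0.001, -0.002, -1.0]] [ 0.37238017  0.50454885 -5.78199342] 0.05276227976339131
[[269.0, 397.0], [381.0, 397.0], [401.0, 180.0], [251.0, 180.0]]
300 [(164, 9, 112, 114), (166, 9, 113, 115), (168, 10, 115, 115), (170, 10, 117, 116), (172, 9, 117, 120), (174, 9, 116, 119), (176, 10, 118, 121), (178, 10, 118, 121), (180, 9, 120, 125), (182, 10, 127, 137), (184, 9, 129, 150), (186, 10, 135, 185), (188, 11, 134, 240), (190, 11, 134, 241), (192, 11, 134, 240), (194, 11, 134, 240), (196, 11, 134, 240)] [(380, 140, 25, 31), (384, 105, 16, 31), (388, 120, 39, 33), (392, 108, 41, 31), (396, 110, 49, 31)]
323 [(164, 10, 117, 113), (166, 10, 121, 112), (168, 9, 121, 114), (170, 9, 122, 115), (172, 9, 123, 114), (174, 9, 121, 114), (176, 9, 122, 115), (178, 9, 121, 114), (180, 10, 125, 118), (182, 9, 129, 132), (184, 9, 133, 148), (186, 9, 136, 172), (188, 12, 132, 244), (190, 12, 131, 248), (192, 12, 129, 248), (194, 12, 125, 248), (196, 13, 127, 249)] [(380, 120, 26, 30), (384, 113, 32, 32), (388, 115, 46, 33), (392, 120, 26, 29), (396, 108, 41, 31)]
346 [(164, 9, 118, 110), (166, 10, 120, 113), (168, 10, 121, 112), (170, 9, 119, 114), (172, 9, 121, 114), (174, 9, 123, 120), (176, 10, 122, 117), (178, 10, 124, 115), (180, 9, 125, 114), (182, 10, 129, 125), (184, 9, 132, 135), (186, 10, 135, 147), (188, 10, 139, 197), (190, 11, 134, 242), (192, 12, 132, 245), (194, 12, 132, 246), (196, 12, 132, 246)] [(380, 100, 24, 32), (384, 108, 41, 31), (388, 105, 49, 31), (392, 120, 46, 33), (396, 120, 41, 31)]
```

Call:
step_arm(
  series=[
    [-1, -0.7, -0.5, -1],
    [-3.5, -2.4, -1, -2],
    [-7, -4.7, -1, -3.5],
    [-10.5, -7.1, -1, -5],
    [-14, -9.5, -1, -6.5],
    [-17.5, -11.9, -1, -8],
    [-20.5, -13.9, -1, -9.4],
    [-22.8, -15.4, -1, -9.4],
    [-23.45, -15.9, -1, -9.4],
    [-23.45, -15.9, -1, -9.4],
  ],
)

```text
t: 18.1
eef_pos: [0.5563, -0.0543, 0.1809]
tcp_rot: [[0.168, -0.986, -0.004], [-0.986, -0.168, 0.001], [-0.001, 0.004, -1.0]]
force: [0.1, -0.4, -5.1]
gripper_width: 0.0527
grip_force: 74.1
```

Call:
step_arm(
  series=[
    [0, 0, 0, 0],
    [0, 0, 1, 0],
    [0, 0, 2, 0],
    [0, 0, 3, 0],
    [0, 0, 4, 0],
    [0, 0, 4, 0],
    [0, 0, 4, 0],
  ],
)

```text
t: 18.8
eef_pos: [0.5565, -0.0563, 0.1427]
tcp_rot: [[0.164, -0.986, -0.001], [-0.986, -0.164, 0.0], [-0.0, 0.001, -1.0]]
force: [0.3, -0.8, -4.7]
gripper_width: 0.0531
grip_force: 74.1
```

Call:
step_arm(
  series=[
    [0, -0.08, 0.4, 0],
    [0, -0.08, 1, 0],
    [0, -0.08, 1.6, 0],
    [0, -0.08, 2.2, 0],
    [0, -0.08, 2.8, 0],
    [0, -0.08, 3.4, 0],
    [0, -0.08, 4, 0],
    [0, -0.08, 4, 0],
  ],
)

```text
t: 19.6
eef_pos: [0.5567, -0.0559, 0.1018]
tcp_rot: [[0.164, -0.986, -0.002], [-0.986, -0.164, 0.0], [-0.001, 0.002, -1.0]]
force: [-0.3, 0.1, -4.3]
gripper_width: 0.0532
grip_force: 74.1
```

Call:
step_arm(
  series=[
    [0, 0, 0.4, 0],
    [0, 0, 1, 0],
    [0, 0, 1.6, 0],
    [0, 0, 2.2, 0],
    [0, 0, 2.8, 0],
    [0, 0, 3.4, 0],
    [0, 0, 4, 0],
    [0, 0, 4.6, 0],
    [0, 0, 5, 0],
    [0, 0, 5, 0],
  ],
)

```text
t: 20.6
eef_pos: [0.557, -0.0559, 0.0523]
tcp_rot: [[0.164, -0.986, -0.002], [-0.986, -0.164, 0.0], [-0.0, 0.001, -1.0]]
force: [0.1, 0.1, -5.0]
gripper_width: 0.0529
grip_force: 74.1
```

Call:
step_arm(
  series=[
    [0, 0, 0.3, 0],
    [0, 0, 0.6, 0],
    [0, 0, 0.9, 0],
    [0, 0, 1.1, 0],
    [0, 0, 1.2, 0],
    [0, 0, 1.2, 0],
  ],
)

```text
t: 21.2
eef_pos: [0.5575, -0.056, 0.0409]
tcp_rot: [[0.164, -0.986, -0.0], [-0.986, -0.164, 0.0], [-0.0, 0.0, -1.0]]
force: [0.1, -0.8, -5.2]
gripper_width: 0.0531
grip_force: 74.1
```

Call:
step_arm(
  series=[
    [0, 0, 0.1, 0],
    [0, 0, 0.2, 0],
    [0, 0, 0.2, 0],
  ],
)

```text
t: 21.5
eef_pos: [0.5576, -0.056, 0.0391]
tcp_rot: [[0.164, -0.986, 0.0], [-0.986, -0.164, 0.0], [-0.0, -0.0, -1.0]]
force: [0.8, -1.3, -4.9]
gripper_width: 0.0525
grip_force: 74.3
```

Call:
step_arm(
  series=[
    [0, 0, 0.1, 0],
    [0, 0, 0.2, 0],
    [0, 0, 0.2, 0],
  ],
)

```text
t: 21.8
eef_pos: [0.5577, -0.056, 0.0389]
tcp_rot: [[0.164, -0.986, 0.001], [-0.986, -0.164, -0.0], [0.0, -0.001, -1.0]]
force: [-4.0, 0.4, 5.6]
gripper_width: 0.053
grip_force: 75.3
```

Call:
step_arm(
  series=[
    [0, 0, 0.1, 0],
    [0, 0, 0.2, 0],
    [0, 0, 0.2, 0],
  ],
)

```text
t: 22.1
eef_pos: [0.5577, -0.056, 0.0389]
tcp_rot: [[0.164, -0.986, 0.002], [-0.986, -0.164, -0.0], [0.001, -0.002, -1.0]]
force: [-8.9, 1.0, 18.5]
gripper_width: 0.0533
grip_force: 76.3
```

Contact came at the expected seated height. I'll release and rise.

Call:
step_arm(
  series=[
    [0, 0, -0.3, 0],
    [0, 0, -0.3, 0],
  ],
)

```text
t: 22.3
eef_pos: [0.5584, -0.0561, 0.0389]
tcp_rot: [[0.164, -0.986, 0.002], [-0.986, -0.164, -0.0], [0.001, -0.002, -1.0]]
force: [-1.5, 0.5, 4.8]
gripper_width: 0.0532
grip_force: 75.0
```

Call:
step_arm(
  series=[
    [0, 0, 0, 0],
    [0, 0, 0, 0],
    [0, 0, 0, 0],
    [0, 0, 0, 0],
    [0, 0, -2, 0],
    [0, 0, -5, 0],
    [0, 0, -9, 0],
    [0, 0, -13, 0],
    [0, 0, -15, 0],
    [0, 0, -15, 0],
  ],
  grip=7.2,
)

```text
t: 23.3
eef_pos: [0.5602, -0.0563, 0.1922]
tcp_rot: [[0.164, -0.986, 0.008], [-0.986, -0.164, -0.001], [0.002, -0.008, -1.0]]
force: [0.3, 0.2, 0.1]
gripper_width: 0.0719
grip_force: 0.0
```

```bash
python3 - <<'E'
from h import *
f=grab('wrist','w7.png'); s=f['s']; print(s['eef_pos'],s['t'],s['force'])
hsv=cv2.cvtColor(f['pixels'],cv2.COLOR_BGR2HSV)
T=np.array([[.9866,-.1632,557.3],[.1632,.9866,-54.9]])
J=lambda x,y,z: np.r_[(T@[x,y,1])/1000,z]
q=proj(f,[J(x,y,.098) for x,y in((27,53),(-27,53),(-27,-53),(27,-53))]); print(q.round().tolist())
for u in (305,323,340): print(u,[(r,*hsv[r,u].tolist()) for r in range(int(q[2,1])-10,int(q[2,1])+14,2)])
g=grab('top'); h2=cv2.cvtColor(g['pixels'],cv2.COLOR_BGR2HSV)
r=rect(g,(380,425,130,172),(5,60,120),(25,255,255),.014); print(r)
E
```

```text
[ 0.56020876 -0.05628823  0.19219748] 23.3 [0.3254657  0.20801657 0.09056298]
[[300.0, 246.0], [355.0, 246.0], [360.0, 137.0], [298.0, 137.0]]
305 [(127, 17, 103, 134), (129, 20, 99, 178), (131, 15, 104, 127), (133, 11, 117, 105), (135, 10, 116, 112), (137, 10, 123, 137), (139, 10, 127, 163), (141, 10, 129, 164), (143, 10, 129, 158), (145, 10, 129, 154), (147, 10, 132, 149), (149, 10, 131, 146)]
323 [(127, 150, 5, 108), (129, 160, 7, 107), (131, 160, 7, 106), (133, 165, 10, 107), (135, 8, 73, 102), (137, 10, 123, 116), (139, 10, 131, 152), (141, 10, 132, 155), (143, 10, 133, 151), (145, 10, 133, 152), (147, 10, 135, 149), (149, 10, 134, 150)]
340 [(127, 150, 7, 108), (129, 160, 7, 106), (131, 165, 10, 106), (133, 158, 9, 111), (135, 5, 56, 109), (137, 10, 120, 106), (139, 10, 129, 134), (141, 10, 134, 156), (143, 10, 134, 152), (145, 10, 135, 151), (147, 10, 133, 151), (149, 10, 134, 148)]
((603.8056640625, -312.64996337890625), (107.04051971435547, 57.27326583862305), 57.67966842651367)
```

The brick's edge is at row 137, as predicted for a seated brick. Now the template.

Call:
step_arm(
  series=[
    [2, 0, 0, 5],
    [5.5, 0, 0, 11],
    [9.5, 0, 0, 17],
    [13.5, 0, 0, 23],
    [17.5, 0, 0, 29],
    [21.5, 0, 1, 35],
    [24.5, -0.1, 2, 41],
    [26, -0.1, 3, 41.7],
    [26, -0.1, 3, 41.7],
    [26, -0.1, 3, 41.7],
  ],
  grip=8.5,
)

```text
t: 24.4
eef_pos: [0.6005, -0.3109, 0.1565]
tcp_rot: [[-0.532, -0.847, -0.003], [-0.847, 0.532, 0.002], [-0.0, 0.004, -1.0]]
force: [-0.3, 0.0, -0.6]
gripper_width: 0.0851
grip_force: 0.0
```

```bash
python3 - <<'E'
from h import *
f=grab('wrist','w8.png'); s=f['s']; print(s['eef_pos'],np.round(s['tcp_rot'],3).tolist(),s['t'])
R=np.array(s['tcp_rot']); c=np.array([.6037,-.3128,.014]); ax=np.array([.534,.845,0]); sx=np.array([-.845,.534,0])
q=proj(f,[c+ax*a+sx*b for a,b in((.053,.027),(.053,-.027),(-.053,-.027),(-.053,.027))]); print(q.round().tolist())
x0,y0=np.maximum(q.min(0).astype(int)-15,0); x1,y1=q.max(0).astype(int)+15
hsv=cv2.cvtColor(f['pixels'],cv2.COLOR_BGR2HSV); u,v=q.mean(0).astype(int)
print([(c,*hsv[v,c].tolist()) for c in range(x0,x1,3)]); print([(r,*hsv[r,u].tolist()) for r in range(y0,y1,4)])
for lo in ((8,60,120),(11,75,120)):
    r=rect(f,(x0,x1,y0,y1),lo,(30,255,255),.014); print(r,totool(s,np.array(r[0])/1000))
E
```

```text
[ 0.60053303 -0.31093614  0.15649067] [[-0.532, -0.847, -0.003], [-0.847, 0.532, 0.002], [-0.0, 0.004, -1.0]] 24.4
[[344.0, 224.0], [296.0, 224.0], [294.0, 129.0], [346.0, 129.0]]
[(278, 17, 24, 226), (281, 15, 23, 226), (284, 17, 23, 226), (287, 18, 23, 225), (290, 17, 22, 225), (293, 16, 29, 222), (296, 16, 102, 182), (299, 16, 103, 181), (302, 16, 101, 171), (305, 16, 98, 161), (308, 13, 31, 220), (311, 15, 27, 227), (314, 16, 25, 231), (317, 16, 28, 229), (320, 14, 34, 227), (323, 13, 35, 223), (326, 11, 39, 222), (329, 12, 43, 222), (332, 15, 89, 161), (335, 15, 103, 176), (338, 15, 103, 176), (341, 16, 103, 176), (344, 12, 52, 217), (347, 16, 30, 231), (350, 14, 28, 231), (353, 15, 29, 231), (356, 16, 30, 231), (359, 14, 32, 231)]
[(114, 13, 79, 122), (118, 13, 79, 123), (122, 12, 80, 121), (126, 12, 78, 121), (130, 21, 89, 246), (134, 120, 3, 252), (138, 113, 4, 251), (142, 18, 37, 246), (146, 23, 87, 252), (150, 15, 32, 225), (154, 14, 32, 223), (158, 13, 32, 222), (162, 14, 32, 223), (166, 14, 34, 223), (170, 13, 36, 224), (174, 14, 35, 226), (178, 13, 30, 228), (182, 15, 26, 231), (186, 16, 25, 231), (190, 16, 26, 229), (194, 16, 31, 225), (198, 14, 34, 226), (202, 14, 34, 226), (206, 14, 79, 123), (210, 16, 100, 174), (214, 7, 20, 169), (218, 120, 9, 164), (222, 4, 11, 168), (226, 12, 37, 222), (230, 12, 41, 220), (234, 14, 35, 227)]
((604.5077514648438, -322.1707458496094), (120.98941040039062, 76.08098602294922), 57.7513542175293) [ 0.74 -0.93 -0.  ]
((606.3078002929688, -324.0308837890625), (119.7332763671875, 71.0494384765625), 57.752899169921875) [ 0.8  -1.19 -0.  ]
```

```bash
python3 - <<'E'
from h import *
f=grab('wrist'); s=f['s']; hsv=cv2.cvtColor(f['pixels'],cv2.COLOR_BGR2HSV)
for v in (160,195): print(v,[(c,*hsv[v,c][1:].tolist()) for c in list(range(290,300))+list(range(338,349))])
for u in (305,320,335): print(u,[(r,*hsv[r,u][1:].tolist()) for r in list(range(124,134))+list(range(218,230))])
for uv in ((294.5,177),(343.5,177),(320,128.5),(320,224)): print(uv,totool(s,onz(f,[uv],.014)[0]))
E
```

```text
160 [(290, 26, 226), (291, 25, 227), (292, 25, 227), (293, 30, 226), (294, 58, 226), (295, 86, 244), (296, 89, 251), (297, 89, 252), (298, 87, 252), (299, 87, 252), (338, 89, 251), (339, 90, 252), (340, 89, 252), (341, 89, 252), (342, 90, 251), (343, 89, 251), (344, 84, 250), (345, 59, 242), (346, 39, 231), (347, 35, 227), (348, 35, 226)]
195 [(290, 27, 224), (291, 26, 224), (292, 26, 225), (293, 27, 226), (294, 31, 223), (295, 54, 198), (296, 86, 180), (297, 101, 180), (298, 101, 180), (299, 99, 180), (338, 101, 175), (339, 101, 175), (340, 101, 175), (341, 100, 173), (342, 101, 175), (343, 84, 185), (344, 52, 211), (345, 35, 224), (346, 33, 227), (347, 34, 228), (348, 34, 227)]
305 [(124, 86, 119), (125, 87, 120), (126, 89, 120), (127, 97, 129), (128, 110, 179), (129, 103, 232), (130, 50, 241), (131, 3, 248), (132, 3, 252), (133, 4, 252), (218, 6, 158), (219, 8, 162), (220, 6, 163), (221, 11, 166), (222, 57, 161), (223, 60, 170), (224, 37, 214), (225, 26, 226), (226, 24, 227), (227, 24, 227), (228, 24, 227), (229, 24, 227)]
320 [(124, 85, 120), (125, 82, 122), (126, 72, 124), (127, 62, 131), (128, 98, 180), (129, 95, 246), (130, 48, 252), (131, 4, 251), (132, 2, 252), (133, 3, 252), (218, 8, 164), (219, 8, 164), (220, 9, 167), (221, 10, 172), (222, 62, 176), (223, 70, 181), (224, 43, 212), (225, 35, 223), (226, 36, 224), (227, 37, 222), (228, 40, 219), (229, 39, 220)]
335 [(124, 37, 221), (125, 35, 221), (126, 35, 220), (127, 40, 209), (128, 79, 200), (129, 100, 242), (130, 65, 250), (131, 13, 251), (132, 2, 251), (133, 3, 252), (218, 42, 162), (219, 44, 162), (220, 44, 161), (221, 50, 162), (222, 77, 163), (223, 70, 174), (224, 47, 213), (225, 40, 224), (226, 41, 225), (227, 41, 225), (228, 42, 225), (229, 42, 227)]
(294.5, 177) [ 0.19 -3.17 -0.01]
(343.5, 177) [0.19 2.15 0.  ]
(320, 128.5) [ 5.33 -0.39 -0.  ]
(320, 224) [-5.36 -0.43  0.  ]
```

Call:
step_arm(
  series=[
    [0, 0, 3, 0],
    [0, 0, 6, 0],
    [0, 0, 7, 0],
    [0, 0, 7, 0],
    [0, 0, 7, 0],
  ],
)

```text
t: 25.0
eef_pos: [0.6023, -0.312, 0.0898]
tcp_rot: [[-0.532, -0.846, 0.002], [-0.846, 0.532, -0.001], [-0.0, -0.002, -1.0]]
force: [1.1, 1.0, 1.0]
gripper_width: 0.0852
grip_force: 0.0
```

```bash
python3 - <<'E'
from h import *
f=grab('wrist'); s=f['s']; hsv=cv2.cvtColor(f['pixels'],cv2.COLOR_BGR2HSV); print(s['eef_pos'],np.round(s['tcp_rot'],3).tolist())
R=np.array(s['tcp_rot'])
c=np.array([.6005,-.3109,.014])+R@[0,-.0049,0]; c[2]=.014; print('est',c,totool(s,c))
q=proj(f,[c+R@[a,b,0] for a,b in((.053,.027),(.053,-.027),(-.053,-.027),(-.053,.027))]); print(q.round(1).tolist())
l,r=int(q[:,0].min()),int(q[:,0].max()); t,b=int(q[:,1].min()),int(q[:,1].max()); v=int(t+.35*(b-t)); u=int(q[:,0].mean())
print(v,[(c,*hsv[v,c][1:].tolist()) for c in list(range(l-6,l+10,2))+list(range(r-10,r+8,2))])
print(u,[(w,*hsv[w,u][1:].tolist()) for w in list(range(t-8,t+10,2))+list(range(b-10,b+8,2))])
E
```

```text
[ 0.60229835 -0.31198733  0.08983164] [[-0.532, -0.846, 0.002], [-0.846, 0.532, -0.001], [-0.0, -0.002, -1.0]]
est [ 0.60464779 -0.31350878  0.014     ] [ 0.   -0.28  0.  ]
[[354.4, 136.5], [287.5, 136.5], [292.0, 253.2], [350.5, 253.1]]
176 [(281, 29, 223), (283, 25, 223), (285, 26, 224), (287, 25, 225), (289, 68, 233), (291, 92, 250), (293, 91, 251), (295, 91, 251), (344, 92, 250), (346, 91, 251), (348, 90, 251), (350, 93, 250), (352, 85, 249), (354, 40, 227), (356, 36, 224), (358, 39, 223), (360, 41, 223)]
321 [(128, 79, 119), (130, 79, 119), (132, 82, 118), (134, 66, 120), (136, 95, 175), (138, 81, 251), (140, 2, 248), (142, 4, 251), (144, 5, 250), (243, 9, 163), (245, 8, 159), (247, 8, 159), (249, 8, 159), (251, 29, 165), (253, 72, 178), (255, 37, 220), (257, 40, 216), (259, 40, 218)]
```

Call:
step_arm(
  series=[
    [0, -0.28, 3, 0],
    [0, -0.28, 6, 0],
    [0, -0.28, 8.5, 0],
    [0, -0.28, 9.8, 0],
    [0, -0.28, 10.4, 0],
    [0, -0.28, 10.8, 0],
    [0, -0.28, 10.8, 0],
  ],
  grip=6.8,
)

```text
t: 25.75
eef_pos: [0.6045, -0.3142, -0.0188]
tcp_rot: [[-0.533, -0.846, 0.002], [-0.846, 0.533, -0.001], [-0.0, -0.002, -1.0]]
force: [0.9, -0.0, 0.6]
gripper_width: 0.0685
grip_force: 0.0
```

Call:
step_arm(
  series=[
    [0, 0, 0, 0],
    [0, 0, 0, 0],
    [0, 0, 0, 0],
    [0, 0, 0, 0],
    [0, 0, 0, 0],
  ],
  grip=4.8,
  grip_force=40,
)

```text
t: 26.25
eef_pos: [0.6049, -0.3144, -0.0181]
tcp_rot: [[-0.533, -0.846, 0.003], [-0.846, 0.533, -0.001], [-0.0, -0.003, -1.0]]
force: [-0.6, -0.1, 5.3]
gripper_width: 0.0529
grip_force: 44.2
```

Call:
step_arm(
  series=[
    [0, 0, -1, 0],
    [0, 0, -3, 0],
    [0, 0, -7, 0],
    [-0.5, 0.5, -11, 0],
    [-3, 2.7, -14.5, -6],
    [-6, 5.5, -17, -12],
    [-9, 8.3, -18, -18],
    [-12, 11, -18, -24],
    [-15, 13.8, -18, -30],
    [-17.5, 16.1, -18, -36],
  ],
)

```text
t: 27.25
eef_pos: [0.5597, -0.0778, 0.1604]
tcp_rot: [[0.071, -0.997, -0.001], [-0.997, -0.071, 0.0], [-0.0, 0.001, -1.0]]
force: [0.7, -0.2, -0.7]
gripper_width: 0.0528
grip_force: 43.5
```

```bash
python3 - <<'E'
from h import *
s=state(); print(s['eef_pos'],np.round(s['tcp_rot'],4).tolist(),s['gripper_width'],s['grip_force'],totool(s,(.5574,-.0555)))
E
```

```text
[ 0.55969328 -0.07777532  0.16044869] [[0.0708, -0.9975, -0.0007], [-0.9975, -0.0708, 0.0005], [-0.0005, 0.0006, -1.0]] 0.052842312057721295 43.47798228263855 [-2.24  0.07  0.  ]
```

Call:
step_arm(
  series=[
    [-1.3, 0.15, 0, -3],
    [-2.5, 0.28, 0, -5.6],
    [-2.5, 0.28, 0, -5.6],
    [-2.5, 0.28, 1, -5.6],
    [-2.5, 0.28, 2, -5.6],
    [-2.5, 0.28, 2, -5.6],
    [-2.5, 0.28, 2, -5.6],
  ],
)

```text
t: 27.95
eef_pos: [0.5559, -0.0559, 0.1391]
tcp_rot: [[0.161, -0.987, -0.002], [-0.987, -0.161, 0.0], [-0.0, 0.002, -1.0]]
force: [-0.1, -0.3, -1.0]
gripper_width: 0.0529
grip_force: 43.4
```

```bash
python3 - <<'E'
from h import *
s=state(); print(s['eef_pos'],np.round(s['tcp_rot'],4).tolist(),totool(s,(.5574,-.0555)))
E
```

```text
[ 0.55586552 -0.05587713  0.1391039 ] [[0.1613, -0.9869, -0.002], [-0.9869, -0.1613, 0.0001], [-0.0004, 0.002, -1.0]] [-0.01 -0.16 -0.  ]
```

Call:
step_arm(
  series=[
    [0, -0.1, 0.5, 0],
    [0, -0.1, 1.3, 0],
    [0, -0.1, 2.1, 0],
    [0, -0.1, 2.9, 0],
    [0, -0.1, 3.7, 0],
    [0, -0.1, 4.4, 0],
    [0, -0.1, 4.9, 0],
    [0, -0.1, 4.9, 0],
  ],
)

```text
t: 28.75
eef_pos: [0.5568, -0.0549, 0.0901]
tcp_rot: [[0.163, -0.987, -0.002], [-0.987, -0.163, 0.0], [-0.0, 0.002, -1.0]]
force: [-0.6, -0.3, -1.7]
gripper_width: 0.0529
grip_force: 43.4
```

Call:
step_arm(
  series=[
    [0, 0, 0.2, 0],
    [0, 0, 0.4, 0],
    [0, 0, 0.6, 0],
    [0, 0, 0.7, 0],
    [0, 0, 0.7, 0],
  ],
)

```text
t: 29.25
eef_pos: [0.5573, -0.055, 0.084]
tcp_rot: [[0.163, -0.987, -0.0], [-0.987, -0.163, -0.0], [-0.0, 0.0, -1.0]]
force: [0.2, -0.3, -2.0]
gripper_width: 0.0527
grip_force: 43.4
```

Call:
step_arm(
  series=[
    [0, 0, 0.1, 0],
    [0, 0, 0.2, 0],
    [0, 0, 0.3, 0],
    [0, 0, 0.3, 0],
  ],
)

```text
t: 29.65
eef_pos: [0.5573, -0.055, 0.0809]
tcp_rot: [[0.163, -0.987, -0.0], [-0.987, -0.163, 0.0], [-0.0, 0.0, -1.0]]
force: [-0.1, -0.2, -0.4]
gripper_width: 0.0529
grip_force: 43.4
```

Call:
step_arm(
  series=[
    [0, 0, 0.1, 0],
    [0, 0, 0.2, 0],
    [0, 0, 0.2, 0],
  ],
)

```text
t: 29.95
eef_pos: [0.5577, -0.055, 0.08]
tcp_rot: [[0.163, -0.987, 0.001], [-0.987, -0.163, -0.0], [0.0, -0.001, -1.0]]
force: [-1.3, 0.4, 4.7]
gripper_width: 0.0528
grip_force: 44.0
```

The template is seated (contact at the expected height). I'll release, rise, and go over the wing.

Call:
step_arm(
  series=[
    [0, 0, -0.1, 0],
    [0, 0, -0.1, 0],
    [0, 0, -0.1, 0],
    [0, 0, -0.1, 0],
    [0, 0, -2, 0],
    [0, 0, -5, 0],
    [0, 0, -9, 0],
    [0, 0, -12, 0],
    [0, 0, -12, 0],
    [0, 0, -12, 0],
  ],
  grip=7.2,
)

```text
t: 30.95
eef_pos: [0.5579, -0.055, 0.1996]
tcp_rot: [[0.163, -0.987, 0.002], [-0.987, -0.163, -0.0], [0.0, -0.002, -1.0]]
force: [1.0, 0.6, -1.4]
gripper_width: 0.0719
grip_force: 0.0
```

Call:
step_arm(
  series=[
    [-1, 0, 0, 8],
    [-3, 0, 0, 16],
    [-5, 0, 0, 24],
    [-7, 0, 0, 32],
    [-8.5, 0, 0, 40],
    [-9, 0, 0, 48],
    [-9, 0, 0, 56],
    [-9, 0, 0, 64],
    [-9, 0, 0, 72],
    [-9, 0, 0, 80],
  ],
  grip=4,
)

```text
t: 31.95
eef_pos: [0.5414, 0.0338, 0.1968]
tcp_rot: [[-0.945, -0.326, -0.004], [-0.326, 0.945, -0.0], [0.004, 0.001, -1.0]]
force: [-0.6, -0.5, -0.1]
gripper_width: 0.0399
grip_force: 0.0
```

Call:
step_arm(
  series=[
    [0, 0, 0, 8],
    [0, 0, 0, 16],
    [0, 0, 0, 20],
    [0, 0, 0, 20],
    [0, 0, 0, 20],
  ],
)

```text
t: 32.45
eef_pos: [0.542, 0.0338, 0.1976]
tcp_rot: [[-1.0, 0.01, -0.003], [0.01, 1.0, -0.0], [0.003, -0.0, -1.0]]
force: [0.3, -0.6, 0.0]
gripper_width: 0.0398
grip_force: 0.0
```

```bash
python3 - <<'E'
from h import *
f=grab('wrist'); s=f['s']; print(s['eef_pos'],np.round(s['tcp_rot'],4).tolist(),totool(s,(.5427,.0334)))
g=grab('top')
T=np.array([[.9866,-.1632,557.3],[.1632,.9866,-54.9]])
J=lambda x,y,z: np.r_[(T@[x,y,1])/1000,z]
print(proj(f,[J(0,89.5,.16),J(0,89.5,.165)]).round(), proj(f,[J(27,53,.112),J(-27,53,.112),J(-27,-53,.112),J(27,-53,.112)]).round().tolist())
cv2.imwrite('pics/w9.png',f['pixels'])
E
```

```text
[0.54195192 0.03375943 0.19763859] [[-1.0, 0.0096, -0.0027], [0.0096, 1.0, -0.0002], [0.0027, -0.0002, -1.0]] [-0.08 -0.04 -0.  ]
[[323. 217.]
 [323. 219.]] [[289.0, 230.0], [277.0, 174.0], [161.0, 194.0], [181.0, 247.0]]
```

View pics/w9.png

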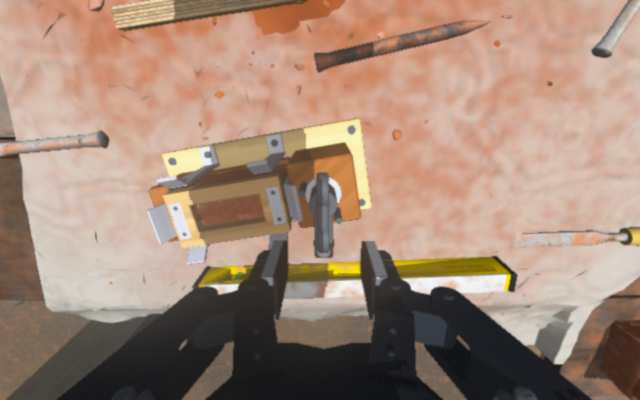

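The view shows the template seated at (165–288, 178–247) and the wing upright in the image at column 323, square between the fingers. I'll go down and grip it.

Call:
step_arm(
  series=[
    [0, 0, 2, 0],
    [0, 0, 4, 0],
    [0, 0, 5.5, 0],
    [0, 0, 6.8, 0],
    [0, 0, 7.6, 0],
    [0, 0, 7.6, 0],
  ],
)

```text
t: 33.15
eef_pos: [0.5418, 0.0338, 0.1218]
tcp_rot: [[-1.0, 0.011, -0.003], [0.011, 1.0, -0.0], [0.003, -0.0, -1.0]]
force: [-0.0, -0.1, 0.3]
gripper_width: 0.0401
grip_force: 0.0
```

Call:
step_arm(
  series=[
    [0, 0, 0, 0],
    [0, 0, 0, 0],
    [0, 0, 0, 0],
    [0, 0, 0, 0],
    [0, 0, 0, 0],
    [0, 0, 0, 0],
  ],
  grip=0.3,
  grip_force=60,
)

```text
t: 33.75
eef_pos: [0.5434, 0.033, 0.1242]
tcp_rot: [[-1.0, 0.012, 0.002], [0.012, 1.0, -0.002], [-0.002, -0.002, -1.0]]
force: [-1.5, -4.4, 6.1]
gripper_width: 0.0081
grip_force: 60.9
```

Call:
step_arm(
  series=[
    [0, 0, 0, 4],
    [0, 0, 0, 9],
    [0, 0, 0, 14],
    [0, 0, 0, 19],
    [0, 0, 0, 24],
    [0, 0, 0, 29],
    [0, 0, 0, 34],
    [0, 0, 0, 39],
    [0, 0, 0, 40],
    [0, 0, 0, 40],
  ],
)

```text
t: 34.75
eef_pos: [0.5433, 0.0325, 0.1241]
tcp_rot: [[-0.758, 0.652, 0.002], [0.652, 0.758, -0.003], [-0.003, -0.001, -1.0]]
force: [-1.9, -5.5, 6.1]
gripper_width: 0.0077
grip_force: 61.0
```

Call:
step_arm(
  series=[
    [0, 0, 0, 4],
    [0, 0, 0, 8],
    [0, 0, 0, 12],
    [0, 0, 0, 16],
    [0, 0, 0, 20],
    [0, 0, 0, 24],
    [0, 0, 0, 28],
    [0, 0, 0, 30],
    [0, 0, 0, 30],
  ],
)

```text
t: 35.65
eef_pos: [0.543, 0.0322, 0.1242]
tcp_rot: [[-0.33, 0.944, 0.001], [0.944, 0.33, -0.003], [-0.003, 0.0, -1.0]]
force: [-1.5, -6.9, 6.6]
gripper_width: 0.0074
grip_force: 61.0
```

```bash
python3 - <<'E'
from h import *
s=state(); R=np.array(s['tcp_rot']); print(s['eef_pos'],s['force'],s['moment'],np.degrees(np.arctan2(R[1,1],R[0,1])),s['gripper_width'],s['grip_force'])
E
```

```text
[0.54298231 0.03220192 0.12415679] [-1.5297203  -6.89760397  6.62921082] [-1.41542244  0.4408052  -0.07260372] 19.25164034157455 0.007370558561655325 61.0496811568737
```

Call:
step_arm(
  series=[
    [0, 0, 0, 2],
    [0, 0, 0, 4],
    [0, 0, 0, 6],
    [0, 0, 0, 6],
    [0, 0, 0, 6],
  ],
)

```text
t: 36.15
eef_pos: [0.5429, 0.0322, 0.1242]
tcp_rot: [[-0.23, 0.973, 0.001], [0.973, 0.23, -0.003], [-0.003, 0.0, -1.0]]
force: [-2.5, -7.4, 6.3]
gripper_width: 0.0077
grip_force: 61.1
```

```bash
python3 - <<'E'
from h import *
s=state(); R=np.array(s['tcp_rot']); print(s['force'],s['moment'],np.degrees(np.arctan2(R[1,1],R[0,1])),s['gripper_width'])
E
```

```text
[-2.46462349 -7.38071989  6.31160509] [-1.43544304  0.45090995 -0.10447021] 13.27487274793788 0.007693632769163305
```

The clamp is at about 1.5 rad, against the stop. I'll release and rise straight up.

Call:
step_arm(
  series=[
    [0, 0, 0, 0],
    [0, 0, 0, 0],
    [0, 0, 0, 0],
    [0, 0, 0, 0],
    [0, 0, -2, 0],
    [0, 0, -5, 0],
    [0, 0, -9, 0],
    [0, 0, -12, 0],
    [0, 0, -12, 0],
    [0, 0, -12, 0],
  ],
  grip=4,
)

```text
t: 37.15
eef_pos: [0.5432, 0.0341, 0.2435]
tcp_rot: [[-0.231, 0.973, 0.002], [0.973, 0.231, 0.0], [0.0, 0.002, -1.0]]
force: [1.0, 0.3, -0.1]
gripper_width: 0.0401
grip_force: 0.0
```

```bash
python3 - <<'E'
from h import *
f=grab('wrist','w10.png'); s=f['s']; print(s['eef_pos'],s['force'],s['grip_force'],s['t'])
hsv=cv2.cvtColor(f['pixels'],cv2.COLOR_BGR2HSV)
T=np.array([[.9866,-.1632,557.3],[.1632,.9866,-54.9]])
J=lambda x,y,z: np.r_[(T@[x,y,1])/1000,z]
# arm top along -y from axis (dark), expected if home: sample profile across x at y=46.5 (foot), z=.128
for y in (40,46,52): 
    q=proj(f,[J(x,y,.128) for x in range(-24,27,4)]).round().astype(int); print(y,[(x,*hsv[b,a][1:].tolist()) for x,(a,b) in zip(range(-24,27,4),q)])
# template at seated top z .112: profile along x at y=0 and along y at x=20
q=proj(f,[J(x,0,.112) for x in range(-36,39,3)]).round().astype(int); print([(x,*hsv[b,a].tolist()) for x,(a,b) in zip(range(-36,39,3),q)])
E
```

```text
[0.54320582 0.0341431  0.2435419 ] [ 1.00488332  0.31815256 -0.09199439] 0.0 37.15
40 [(-24, 111, 165), (-20, 111, 167), (-16, 112, 164), (-12, 111, 166), (-8, 111, 158), (-4, 68, 109), (0, 10, 151), (4, 11, 166), (8, 11, 140), (12, 44, 99), (16, 110, 162), (20, 113, 170), (24, 118, 145)]
46 [(-24, 112, 166), (-20, 98, 164), (-16, 11, 166), (-12, 8, 158), (-8, 6, 159), (-4, 9, 89), (0, 7, 115), (4, 7, 109), (8, 8, 125), (12, 10, 123), (16, 106, 164), (20, 110, 171), (24, 118, 154)]
52 [(-24, 111, 167), (-20, 62, 161), (-16, 11, 161), (-12, 11, 157), (-8, 9, 165), (-4, 12, 88), (0, 12, 85), (4, 6, 87), (8, 15, 85), (12, 14, 94), (16, 95, 163), (20, 111, 170), (24, 119, 143)]
[(-36, 14, 77, 73), (-33, 28, 80, 229), (-30, 27, 74, 237), (-27, 17, 98, 162), (-24, 16, 110, 165), (-21, 16, 110, 165), (-18, 16, 110, 167), (-15, 15, 111, 138), (-12, 10, 123, 155), (-9, 10, 122, 148), (-6, 10, 126, 138), (-3, 10, 125, 131), (0, 10, 126, 132), (3, 10, 124, 136), (6, 10, 125, 137), (9, 9, 125, 137), (12, 11, 114, 130), (15, 16, 108, 153), (18, 16, 109, 166), (21, 16, 110, 170), (24, 15, 105, 165), (27, 14, 56, 123), (30, 20, 97, 192), (33, 20, 99, 195), (36, 20, 97, 190)]
```

The clamp arm lies over the template's end and the template is centred. Handing in.

```bash
python3 -c "
from cell import close_job; print(close_job())"
```

```text
the job is handed in; nothing more can be done
None
```

The job is handed in at about 37 s: packing board, brick and template are stacked in the pocket, and the clamp is turned to about 1.5 rad with its arm over the template's end; the foot's pressing force was not measured, and the hand-in gave no verdict.

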